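# Unlock the ward medicine box and hold the lock open

## Task

Take the key with the green head out of the key stand and put it fully home in the lock on the lid of the green medicine box, its teeth facing the red mark; its pins are sticky, so wiggle it in gently and do not force it. Then turn it a quarter turn clockwise against the lock's return spring and finish while still gripping the key and holding it turned, so that a nurse can lift the lid. Leave the other two keys in their stand, and the bottle and the white bin where they are.

Things in the scene. Friction and masses are not known exactly. Their poses are not given: they have to be found in the camera images.
- green_key: Steel key with green plastic head, 66 mm long, 50 g; starts upright in a slot of the stand, head up. Origin: blade tip, on the key's axis; z up to the head, x to the toothed edge, y across the thickness. Blade z 0-28 mm, 3.2 thick, plain edge at x = -3, teeth out to x = +5, tip tapered; tooth gaps at z = 9 and 18. Shoulder 15 x 6 mm at z 28-36 stops it in lock or stand.
- key_head (a point): Centre of the green key's head (key frame x 0, y 0, z 51 mm), the place to grip, across the thickness. The head is 28 mm wide (key x), 9 mm thick (key y) and 30 mm high. It stands 61 mm above the work surface in the stand, 164 mm when the key is home in the lock.
- key_teeth (a point): Point on the green key's toothed edge (key frame x +5, y 0, z 14 mm): shows which way the teeth face.
- blue_key: Same shape as green_key, with a blue head; stands in the same key stand and is to stay there.
- yellow_key: Same shape as green_key, with a yellow head; stands in the same key stand and is to stay there.
- keystand: White block 40 (x) x 156 (y) x 38 mm (z), fixed; origin under its centre. Three slots in a row at y = -48, 0, 48 mm; each key stands 28 mm deep (about 1 mm play), shoulder on the block's top, flat of the head along the row, teeth towards the block's +y; draw it straight up. Which key is in which slot varies; the stand may be left or right of the box.
- medbox: Ivory medicine box with clear green lid, fixed, 194 (x) x 274 (y) mm; origin under its centre, front to -x. Lid top 137 mm above the work surface; folded carry handle behind the lock, up to 145 mm high, x = 10 to 55 mm. Lock upright in the lid at x = -54, y = 0 mm: steel collar 35 mm across with a red mark on its front (-x) side, brass plug flush in it.
- keyway (a point): Centre of the lock plug's face, on the lock's axis, 141 mm up. z up; x to the keyway's pin side, at rest to the red mark, turning with the plug. Keyway: slot straight down, 30 mm deep, x -3.5 to 5.5, y -2.1 to 2.1 mm, mouth flared 2 mm. The key goes in with its axis on this axis and its x along this x. Home: shoulder on the face, tip 28 mm down.
- pins (a point): On the lock's axis, level with the first pin. Two sticky spring pins stick into the keyway from its +x side, 10 and 19 mm below the face; the teeth shove them aside. Pushed straight, the key can stick at either pin with 15 to 35 N; twisting it to and fro about its axis by 3 to 8 degrees while pushing with about 10 N lets it slip past. More than 80 N bends the key.
- lock (a joint): Turn of the plug, rad: 0 at rest, growing clockwise seen from above, stop at 1.62; a quarter is 1.57, and beyond 1.2 the cam is clear of its catch. The spring pulls back with 0.03 N m at rest to 0.13 N m at a quarter turn. The key is loose in the slot and springs a little in the grip, so the plug lags a turning hand by 0.1 to 0.3 rad.
- bottle: White-grey bottle 68 mm across, 190 mm tall, standing beyond the work; origin under its centre. Leave it.
- pill_bin: White open bin 55 x 90 x 45 mm on the far side; origin under its centre. Leave it.

How it is judged:
On the way:
1. the green key is fully home in the lock, teeth to the mark, and the lock not yet turned (z of green_key in the frame of keyway below -0.0255 m and x of green_key in the frame of keyway between -0.003 and 0.003 m and y of green_key in the frame of keyway between -0.003 and 0.003 m and x of key_teeth in the frame of keyway above 0.002 m and angle between green_key's own z axis and vertical below 0.2 rad and value of joint lock below 0.35 rad), for 0.2 s.
At the end, for the whole second after the job is handed in: The green key is home in the lock (tip at least 25.5 mm deep, teeth to the pin side), the lock is turned clockwise beyond 1.2 rad and still, and the fingers grip the key with over 2 N; the other keys are within 15 mm, bottle and bin within 25 mm, of their starts (z of green_key in the frame of keyway below -0.0255 m and x of green_key in the frame of keyway between -0.003 and 0.003 m and y of green_key in the frame of keyway between -0.003 and 0.003 m and x of key_teeth in the frame of keyway above 0.002 m and angle between green_key's own z axis and vertical below 0.2 rad and value of joint lock above 1.2 rad and velocity of joint lock between -0.1 and 0.1 rad/s and contact force between the fingers and green_key above 2 N and distance of each of blue_key, yellow_key from where it was at the start of the episode below 0.015 m and distance of each of bottle, pill_bin from where it was at the start of the episode below 0.025 m); the arm keeps its last pose, push and grip.
It fails at once if another key is shifted or pulled out (distance of any of blue_key, yellow_key from where it was at the start of the episode above 0.015 m).
It fails at once if the bottle or the pill bin is knocked away (distance of any of bottle, pill_bin from where it was at the start of the episode above 0.025 m).
It fails at once if the key is forced: pressed against the lock or box with more than 80 N before the lock is turned (contact force between green_key and medbox above 80 N and value of joint lock below 0.3 rad).
It also fails if it takes over 72 s, if anything falls off the work surface, if the arm or the gripper's body presses on something with over 40 N, if the wrist force passes 120 N, or if a joint passes its speed limit or range.

## Robot

A 6-joint arm with a two-finger parallel gripper is mounted at the origin on the work surface. World frame = base frame: x ahead of the robot, y to its left, z up, the work surface at z = 0. Lengths are in m, angles in rad, forces in N, time in s.
With the tool pointing down it reaches from about 0.35 to 0.775 m from the base axis. Payload 7.3 kg.
Tool frame: the origin (TCP) lies midway between the tips of the shut fingers; the grasp point (between the pads) lies 19 mm behind it; z points along the fingers, y is the direction in which the jaws open and shut (so a half turn about z gives the same grasp; the last joint's range is limited). The gripper opens to 92 mm and grips with 3 to 60 N. Pads are 19 mm wide; open, the fingers measure 130 mm over their backs; the gripper's body (75 mm by 190 mm) begins 47 mm behind the grasp point.
Start: joints at [-1.376, 0.342, 1.524, -0, 1.275, -0.146], TCP at [0.175, -0.495, 0.227] pointing down, gripper open.
Joint ranges: [-2.53, 2.53], [-0.77, 2.02], [0.04, 2.7], [-1, 4.14], [0.28, 2.66], [-3.11, 3.11]. Speed limits (rad/s): [2.57, 2.57, 3.14, 3.14, 3.14, 3.14].

## Interface

Orientations are given as a rotation vector (axis times angle).
In Python, from workcell import * gives the robot as it stands.
- The arm moves only by the tool step_arm, never from a script. Its argument "series" is one flat list of numbers, 4 for each row, row after row: the shift along the tool's x, y, z in cm, then the turn about the tool's z in degrees. A call has exactly 5 rows; each row is the pose to reach, as a shift and turn from the pose commanded when the call began, along the tool's axes at that moment; what a row does not reach only later rows make up. A row lasts 1/12 s, in which the tool goes at most 41.7 mm and 7.16 degrees, less where a joint would pass 70% of its speed; a pose out of reach is approached as far as the arm can. A call with a gripper value outside its range is refused whole. "gripper" is the finger opening in cm, from 0 to 9.18, set as the call begins (left out, the last holds). The fingers move at their own pace and stop on an object; "newtons" is the grip in N (left out, the last holds). Time passes only in rows, so rows that repeat a pose let the fingers close, or fill a call up. It gives the time, the measured TCP pose, the force and the opening at its end, in the units of the state.
- read_state(): the state, without advancing time (a new reading comes with each control period).
- capture(name): name is "scene" or "top" or "wrist"; returns the picture (480x640x3 uint8, red, green, blue); there is no depth.
- camera_params(name): a dict with "fx", "fy", "cx", "cy" (pixels), "rvec" (rotation vector, rad) and "tvec" (3), from world to camera coordinates, as OpenCV has them. Camera axes: x right, y down, z forward; pixel columns grow to the right and rows downward; lengths in m; the calibration is good to about 2 mm. A picture is of the moment at which its call begins: read the wrist's pose just before it. camera_params takes no time and is no camera call; for the wrist camera it gives the pose at the moment of the call.
- job_done(): hands the job in, once; it reports no verdict.
The state is a dict: "time_s": time; "qpos": joint angles; "dq": joint speeds; "joint_efforts": joint torques, N m; "position": TCP position; "eef_rot": TCP orientation; "contact_force": force on the tool from outside, world axes, zero at the start; "moment": the same for the moment, N m; "grip_width": finger opening in m.
Only numpy, scipy, OpenCV 4.12 (cv2) and the standard library are available. Lean on these libraries where they do the work, as an engineer would, in place of code of your own. Each camera call takes 0.05 s, during which the arm holds its last target.

## Working session

There is one attempt and no reset: what is moved stays moved. The work goes in short steps, Python scripts to look and compute and a tool call to move; the robot and the scene stay as the last step left them, time stands still between calls to the robot, and variables do not carry over. Pictures are saved under pics/ and viewed, and the job is handed in when it is done.

Besides the shell and the picture viewer there is one more tool, called after "Request:" as name(argument=value, ...), one argument or row to a line, values as JSON. step_arm: Moves the arm, as the interface text tells. Its arguments: {"type":"object","properties":{"series":{"type":"array"},"gripper":{"type":"number"},"newtons":{"type":"number"}},"required":["series"]}

```bash
mkdir -p pics; ls; python3 - <<'E'
from workcell import *
import cv2
s=read_state(); print(s)
for n in ["scene","top","wrist"]:
    p=camera_params(n); im=capture(n); cv2.imwrite(f"pics/{n}0.png",im[:,:,::-1]); print(n,p)
E
```

```text
pics
{'time_s': 0.0, 'qpos': array([-1.37603228e+00,  3.42716721e-01,  1.52505576e+00,  1.71965188e-05,
        1.27539980e+00, -1.45975065e-01]), 'dq': array([-0.00164155, -0.00036589, -0.00025752, -0.00073105, -0.0016291 ,
       -0.0010048 ]), 'joint_efforts': array([-5.49730557e-04, -4.31249356e+01, -2.44225127e+01,  7.17373495e-02,
        5.60529158e-02, -1.02998079e-04]), 'position': array([ 0.17540159, -0.49438129,  0.22603456]), 'eef_rot': array([-3.09455387e+00, -5.32370664e-01,  3.46777979e-05]), 'contact_force': array([-0.17290061,  0.43846403, -0.4372814 ]), 'moment': array([-0.0495457 , -0.0049561 ,  0.01117983]), 'grip_width': 0.09191340968627082}
scene {'fx': 612.4863924728174, 'fy': 612.4863924728174, 'cx': 314.9189974734084, 'cy': 233.57591572886594, 'rvec': array([ 1.38088982,  1.93160471, -0.99914187]), 'tvec': array([ 0.16864974, -0.25955185,  1.57832929])}
top {'fx': 511.8498088775426, 'fy': 511.8498088775426, 'cx': 325.9315996113852, 'cy': 243.55316764109722, 'rvec': array([ 2.19510199, -2.20472846,  0.07827688]), 'tvec': array([-0.00350871,  0.6298929 ,  1.17167524])}
wrist {'fx': 387.77038157324813, 'fy': 387.77038157324813, 'cx': 320.30126566496506, 'cy': 235.65192425894017, 'rvec': array([-2.39871644,  1.69312068,  0.21176136]), 'tvec': array([-0.52444677, -0.03100482,  0.38922856])}
```

View pics/scene0.png

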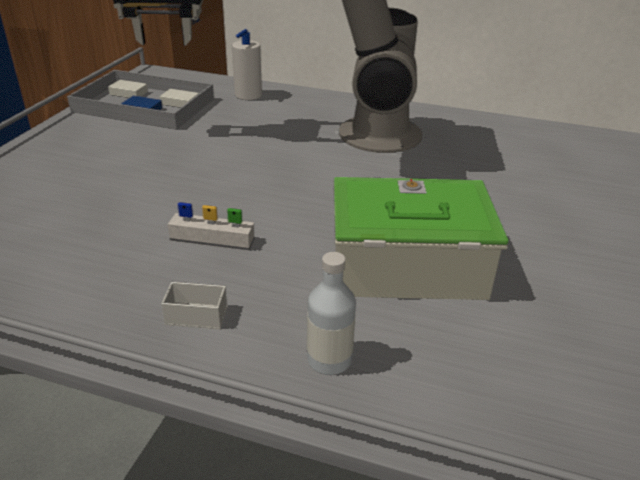

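View pics/top0.png

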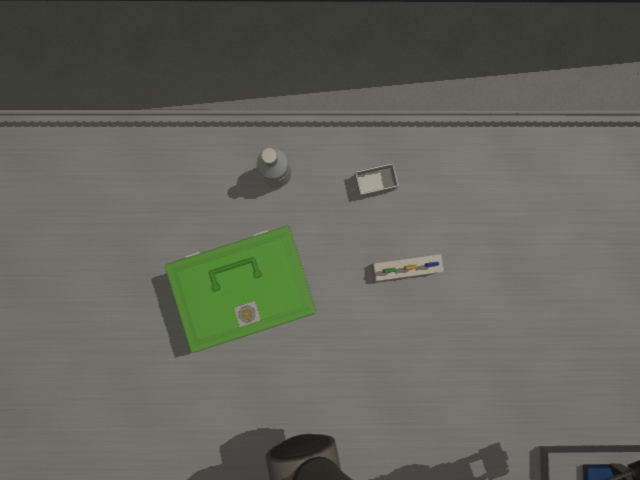

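View pics/wrist0.png

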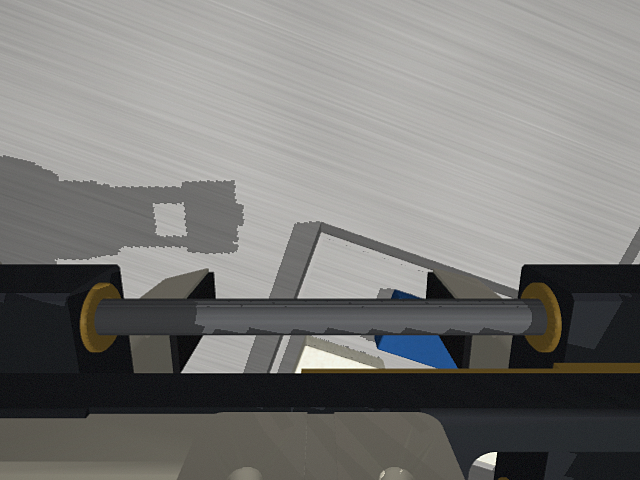

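```bash
cat > h.py <<'E'
import numpy as np, cv2
from scipy.spatial.transform import Rotation as Ro
def cam(p):
    R=Ro.from_rotvec(p["rvec"]).as_matrix(); return R,-R.T@p["tvec"]
def ray(p,u,v):
    R,c=cam(p); d=R.T@np.array([(u-p["cx"])/p["fx"],(v-p["cy"])/p["fy"],1]); return c,d/np.linalg.norm(d)
def plane(p,u,v,z):
    c,d=ray(p,u,v); return c+d*(z-c[2])/d[2]
def proj(p,X):
    R,c=cam(p); q=R@(np.asarray(X)-c); return p["fx"]*q[0]/q[2]+p["cx"],p["fy"]*q[1]/q[2]+p["cy"]
def tri(p1,a,p2,b):
    c1,d1=ray(p1,*a);c2,d2=ray(p2,*b)
    t=np.linalg.lstsq(np.c_[d1,-d2],c2-c1,rcond=None)[0]
    A=c1+d1*t[0];B=c2+d2*t[1]; return (A+B)/2,np.linalg.norm(A-B)
def blobs(im,lo,hi,box,mina=5):
    hsv=cv2.cvtColor(im,cv2.COLOR_RGB2HSV); m=cv2.inRange(hsv,np.array(lo),np.array(hi))
    k=np.zeros_like(m);x0,y0,x1,y1=box;k[y0:y1,x0:x1]=m[y0:y1,x0:x1]
    n,l,s,c=cv2.connectedComponentsWithStats(k); return [(s[i].tolist(),c[i].round(2).tolist()) for i in range(1,n) if s[i][4]>=mina],k
E
python3 - <<'E'
from h import *; from workcell import camera_params
P={n:camera_params(n) for n in("scene","top")}
I={n:cv2.imread(f"pics/{n}0.png")[:,:,::-1].copy() for n in P}
B={"scene":(150,190,270,240),"top":(365,245,455,290)}
C={}
for col,lo,hi in (("green",(45,100,30),(75,255,255)),("yellow",(15,100,60),(35,255,255)),("blue",(105,100,30),(130,255,255))):
    for n in P:
        b,_=blobs(I[n],lo,hi,B[n]); b.sort(key=lambda t:-t[0][4]); print(col,n,b[:2]); C[col,n]=b[0][1]
    print(tri(P["scene"],C[col,"scene"],P["top"],C[col,"top"]), plane(P["top"],*C[col,"top"],.076))
# white block top corners in top
h=cv2.cvtColor(I["top"],cv2.COLOR_RGB2HSV)
for n,b in (("top",(225,295,270,335)),("scene",(395,175,430,197))):
    x0,y0,x1,y1=b
    cv2.imwrite(f"pics/lock_{n}.png",cv2.resize(I[n][y0:y1,x0:x1,::-1],None,fx=14,fy=14,interpolation=cv2.INTER_NEAREST))
x0,y0,x1,y1=365,245,455,290
cv2.imwrite("pics/st_top.png",cv2.resize(I["top"][y0:y1,x0:x1,::-1],None,fx=8,fy=8,interpolation=cv2.INTER_NEAREST))
x0,y0,x1,y1=160,195,265,250
cv2.imwrite("pics/st_sc.png",cv2.resize(I["scene"][y0:y1,x0:x1,::-1],None,fx=7,fy=7,interpolation=cv2.INTER_NEAREST))
# lid rough corners
for q in [(167,265),(290,228),(314,311),(192,351)]: print(q,plane(P["top"],*q,.137))
print("lock",plane(P["top"],247.5,314,.141), "scene",plane(P["scene"],412,186,.141))
E
```

```text
green scene [([228, 208, 14, 16, 182], [234.34, 215.42])]
green top [([384, 268, 12, 5, 38], [389.29, 269.95])]
(array([ 0.56788949, -0.14773721,  0.05897808]), np.float64(0.0008075265158305887)) [ 0.56766837 -0.14500049  0.076     ]
yellow scene [([202, 205, 15, 16, 199], [209.45, 212.3])]
yellow top [([404, 265, 14, 5, 48], [410.75, 267.02])]
(array([ 0.57414414, -0.19580115,  0.05912827]), np.float64(0.0003578785861746762)) [ 0.57390969 -0.19258563  0.076     ]
blue scene [([178, 202, 14, 16, 176], [184.91, 209.36])]
blue top [([427, 262, 11, 5, 31], [432.06, 263.9])]
(array([ 0.58081438, -0.24358001,  0.05928795]), np.float64(0.00015751153731102818)) [ 0.58058416 -0.23993417  0.076     ]
(167, 265) [0.57985333 0.32573887 0.137     ]
(290, 228) [0.65603272 0.07053148 0.137     ]
(314, 311) [0.48310603 0.02093436 0.137     ]
(192, 351) [0.40272795 0.27227106 0.137     ]
lock [0.47806041 0.15801724 0.141     ] scene [0.48970965 0.16110143 0.141     ]
```

```bash
python3 -c "
import cv2,numpy as np
L=[cv2.imread(f'pics/{n}.png') for n in ('lock_top','lock_scene')]
w=640
c=np.zeros((400+560,800,3),np.uint8)
a=cv2.resize(L[0],(390,350)); b=cv2.resize(L[1],(390,246)); o=np.zeros((600,800,3),np.uint8)
o[:350,:390]=a;o[:246,400:790]=b
s=cv2.resize(cv2.imread('pics/st_top.png'),(400,200));t=cv2.resize(cv2.imread('pics/st_sc.png'),(390,204))
o[360:560,:400]=s;o[360:564,405:795]=t
cv2.imwrite('pics/mix0.png',o)"
```

```text
(no output)
```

View pics/mix0.png

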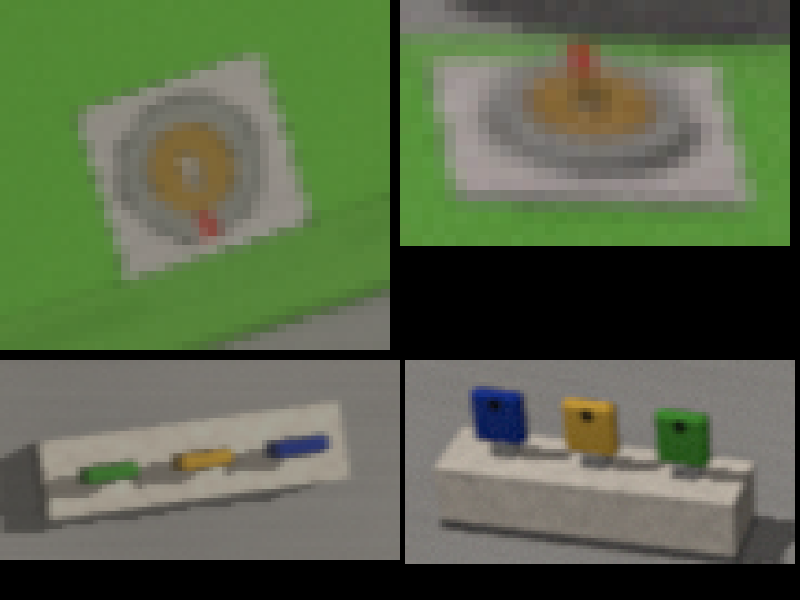

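```bash
cat >> h.py <<'E'
def goto(tx,ty,tz,phi):
    from workcell import read_state
    s=read_state(); R=Ro.from_rotvec(s["eef_rot"]).as_matrix()
    ph=np.degrees(np.arctan2(R[1,0],R[0,0])); d=R.T@(np.array([tx,ty,tz])-s["position"])*100
    t=-(phi-ph); t=(t+180)%360-180
    print("t",round(s["time_s"],2),"pos",s["position"].round(4),"phi",ph.round(2),"tilt",np.degrees(np.arccos(-R[2,2])).round(2),"q6",s["qpos"][5].round(3))
    print("shift cm",d.round(2),"turn",round(t,2),"F",s["contact_force"].round(1),"M",s["moment"].round(2),"w",round(s["grip_width"],4))
E
python3 - <<'E'
from h import *; from workcell import camera_params
p=camera_params("wrist"); print(cam(p))
T,S=camera_params("top"),camera_params("scene")
print(tri(T,(246.9,314),S,(412.05,184.25)))
goto(.568,-.148,.2,97.7)
E
```

```text
(array([[ 0.33456986, -0.94236682, -0.00278976],
       [-0.91409002, -0.32524766,  0.24218464],
       [-0.22913413, -0.07847759, -0.97022617]]), array([ 0.23633149, -0.47387166,  0.38366198]))
(array([0.47786179, 0.1594829 , 0.13781455]), np.float64(0.00042863034935584297))
t 0.15 pos [ 0.1755 -0.4945  0.2262] phi 19.52 tilt 0.06 q6 -0.146
shift cm [ 48.58 -19.54   2.65] turn -78.18 F [ 0.4 -1.1 -0.7] M [-0.04  0.03 -0.01] w 0.0918
```

Request:
step_arm(
  series=[3.2, -1.3, 0, -5, 6.5, -2.6, 0, -10, 9.7, -3.9, 0, -15, 13, -5.2, 0, -21, 16.2, -6.5, 0, -27],
  gripper=6,
  newtons=20,
)

```text
time_s: 0.57
position: [0.3073, -0.378, 0.2265]
eef_rot: [-2.883, -1.247, -0.0]
contact_force: [0.2, -0.6, -0.8]
grip_width: 0.0631
```

```bash
python3 -c "
from h import *
goto(.568,-.148,.2,97.7)"
```

```text
t 0.57 pos [ 0.3073 -0.378   0.2265] phi 46.79 tilt 0.02 q6 -0.292
shift cm [34.61  3.25  2.66] turn -50.91 F [ 0.2 -0.6 -0.8] M [-0.09 -0.02  0.03] w 0.0631
```

Request:
step_arm(
  series=[3.4, 0.3, 0.2, -5, 6.9, 0.6, 0.5, -10, 10.4, 1, 0.8, -15, 14, 1.3, 1, -20, 17.3, 1.6, 1.3, -25],
)

```text
time_s: 0.98
position: [0.4383, -0.2632, 0.2136]
eef_rot: [-2.545, -1.842, -0.0]
contact_force: [-0.1, -0.0, -0.4]
grip_width: 0.0598
```

```bash
python3 -c "
from h import *
goto(.568,-.148,.2,97.7)"
```

```text
t 0.98 pos [ 0.4383 -0.2632  0.2136] phi 71.79 tilt 0.01 q6 -0.373
shift cm [15.    8.72  1.36] turn -25.91 F [-0.1 -0.  -0.4] M [-0.1  -0.04  0.  ] w 0.0598
```

Request:
step_arm(
  series=[3.2, 1.8, 0.3, -5, 6.4, 3.7, 0.6, -10, 9.6, 5.5, 0.9, -16, 12.5, 7.2, 1.2, -21, 15, 8.7, 1.4, -26],
)

```text
time_s: 1.4
position: [0.5683, -0.1481, 0.199]
eef_rot: [-2.064, -2.367, 0.0]
contact_force: [0.1, -0.8, 0.6]
grip_width: 0.0599
```

```bash
python3 -c "
from h import *
from workcell import *
goto(.568,-.148,.2,97.7)
import pickle
p=camera_params('wrist'); im=capture('wrist'); cv2.imwrite('pics/w1.png',im[:,:,::-1]); pickle.dump(p,open('w1.pkl','wb'))
print(proj(p,(.568,-.148,.076)))
"
```

```text
t 1.4 pos [ 0.5683 -0.1481  0.199 ] phi 97.84 tilt 0.05 q6 -0.522
shift cm [ 0.01 -0.03 -0.1 ] turn 0.14 F [ 0.1 -0.8  0.6] M [-0.06 -0.18  0.05] w 0.0599
(np.float64(320.4179227550963), np.float64(228.18659327992475))
```

View pics/w1.png

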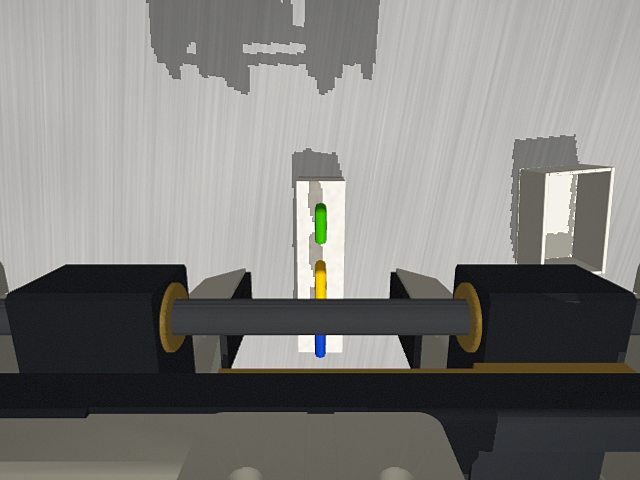

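```bash
python3 -c "
from h import *
import pickle
p=pickle.load(open('w1.pkl','rb')); im=cv2.imread('pics/w1.png')[:,:,::-1].copy()
b,m=blobs(im,(45,80,30),(75,255,255),(280,180,360,260)); print(b)
ys,xs=np.nonzero(m); print(ys.min(),ys.max(),[ (y,xs[ys==y].min(),xs[ys==y].max()) for y in range(ys.min(),ys.max()+1,4)])
print('far edge of top', plane(p,320.7,ys.min(),.076),'bottom', plane(p,320.7,ys.max()+1,.076))
T=cv2.imread('pics/st_top.png')
"
python3 -c "
import cv2
cv2.imwrite('pics/w1c.png',cv2.resize(cv2.imread('pics/w1.png')[165:365,270:370],None,fx=3,fy=3,interpolation=0))"
```

```text
[([315, 203, 12, 41, 434], [320.03, 223.35])]
203 243 [(203, np.int64(319), np.int64(322)), (207, np.int64(315), np.int64(325)), (211, np.int64(315), np.int64(325)), (215, np.int64(315), np.int64(325)), (219, np.int64(315), np.int64(325)), (223, np.int64(315), np.int64(325)), (227, np.int64(315), np.int64(325)), (231, np.int64(315), np.int64(325)), (235, np.int64(315), np.int64(325)), (239, np.int64(315), np.int64(325)), (243, np.int64(317), np.int64(323))]
far edge of top [ 0.56562502 -0.12929292  0.076     ] bottom [ 0.56987133 -0.16000814  0.076     ]
```

View pics/w1c.png

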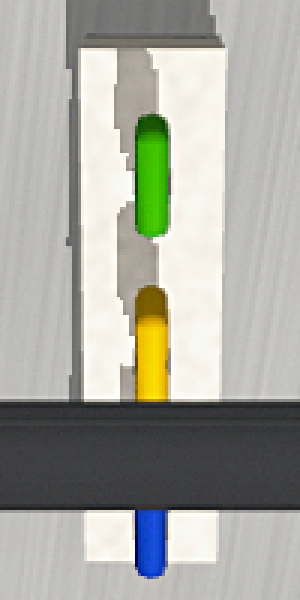

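Request:
step_arm(
  series=[0.15, 0, 3.5, 0, 0.15, 0, 7, 0, 0.15, 0, 10.5, 0, 0.15, 0, 13.5, 0, 0.15, 0, 15.5, 0],
)

```text
time_s: 1.87
position: [0.565, -0.1481, 0.0413]
eef_rot: [-2.068, -2.359, 0.003]
contact_force: [-0.5, 0.3, 0.2]
grip_width: 0.0599
```

```bash
python3 -c "
from h import *
from workcell import *
goto(.568,-.1465,.044,97.8)
im=capture('wrist'); cv2.imwrite('pics/w2.png',im[:,:,::-1])
"
```

```text
t 1.87 pos [ 0.565  -0.1481  0.0413] phi 97.51 tilt 0.27 q6 -0.518
shift cm [ 0.12  0.31 -0.27] turn -0.29 F [-0.5  0.3  0.2] M [-0.   -0.08  0.02] w 0.0599
```

View pics/w2.png

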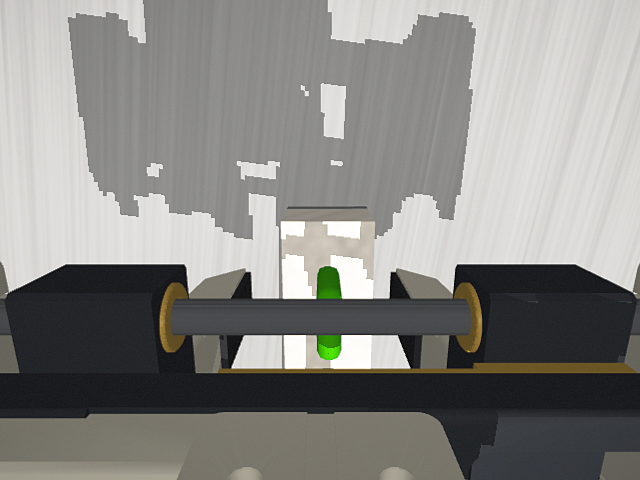

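Request:
step_arm(
  series=[0, 0, 0, 0, 0, 0, 0, 0, 0, 0, 0, 0, 0, 0, 0, 0, 0, 0, 0, 0],
)

```text
time_s: 2.33
position: [0.5678, -0.149, 0.0463]
eef_rot: [2.069, 2.36, 0.001]
contact_force: [0.2, 0.3, -0.4]
grip_width: 0.0601
```

```bash
python3 -c "
from h import *
from workcell import *
goto(.568,-.1465,.044,97.8)
"
```

```text
t 2.33 pos [ 0.5678 -0.149   0.0463] phi 97.52 tilt 0.16 q6 -0.518
shift cm [0.25 0.06 0.23] turn -0.28 F [ 0.2  0.3 -0.4] M [-0.09 -0.15 -0.03] w 0.0601
```

Request:
step_arm(
  series=[0.2, 0, 0.2, -0.3, 0.2, 0, 0.2, -0.3, 0.2, 0, 0.2, -0.3, 0.2, 0, 0.2, -0.3, 0.2, 0, 0.2, -0.3],
)

```text
time_s: 2.75
position: [0.5667, -0.1467, 0.0427]
eef_rot: [2.065, 2.368, -0.0]
contact_force: [0.8, -0.6, -1.2]
grip_width: 0.0599
```

```bash
python3 -c "
from h import *
from workcell import *
goto(.568,-.1465,.044,97.8)
im=capture('wrist'); cv2.imwrite('pics/w3.png',im[:,:,::-1]);p=camera_params('wrist')
b,m=blobs(im,(45,80,30),(75,255,255),(280,240,370,370)); print(b, proj(p,(.568,-.1465,.076)))
goto(.568,-.1465,.044,97.8)
"
```

```text
t 2.75 pos [ 0.5667 -0.1467  0.0427] phi 97.83 tilt 0.0 q6 -0.521
shift cm [ 0.    0.13 -0.13] turn 0.03 F [ 0.8 -0.6 -1.2] M [-0.09 -0.12  0.01] w 0.0599
[([312, 268, 25, 31, 660], [323.53, 284.26]), ([312, 335, 24, 26, 567], [323.52, 346.47])] (np.float64(325.27103074335866), np.float64(327.5727953521276))
t 2.8 pos [ 0.5667 -0.1467  0.0427] phi 97.83 tilt 0.01 q6 -0.521
shift cm [ 0.    0.13 -0.13] turn 0.03 F [-0.8 -0.1  0.6] M [-0.03 -0.15  0.01] w 0.06
```

Request:
step_arm(
  series=[0, 0.13, -0.1, 0, 0, 0.13, -0.1, 0, 0, 0.13, -0.1, 0, 0, 0.13, -0.1, 0, 0, 0.13, -0.1, 0],
)

```text
time_s: 3.22
position: [0.5679, -0.1465, 0.0437]
eef_rot: [-2.065, -2.368, 0.0]
contact_force: [-0.2, 0.7, 0.9]
grip_width: 0.0602
```

Request:
step_arm(
  series=[0, 0, 0, 0, 0, 0, 0, 0, 0, 0, 0, 0, 0, 0, 0, 0, 0, 0, 0, 0],
  gripper=0,
  newtons=40,
)

```text
time_s: 3.63
position: [0.568, -0.1465, 0.0437]
eef_rot: [2.065, 2.368, -0.0]
contact_force: [-0.1, -0.4, -0.2]
grip_width: 0.031
```

Request:
step_arm(
  series=[0, 0, 0, 0, 0, 0, 0, 0, 0, 0, 0, 0, 0, 0, 0, 0, 0, 0, 0, 0],
)

```text
time_s: 4.05
position: [0.568, -0.1465, 0.0437]
eef_rot: [2.065, 2.368, -0.0]
contact_force: [-0.7, -0.5, -0.2]
grip_width: 0.0085
```

```bash
python3 -c "
from h import *
from workcell import *
goto(.568,-.1465,.044,97.8)
im=capture('wrist'); cv2.imwrite('pics/w4.png',im[:,:,::-1])
"
```

```text
t 4.05 pos [ 0.568  -0.1465  0.0437] phi 97.83 tilt 0.01 q6 -0.52
shift cm [ 0.    0.   -0.03] turn 0.03 F [-0.7 -0.5 -0.2] M [-0.04 -0.15  0.03] w 0.0085
```

View pics/w4.png

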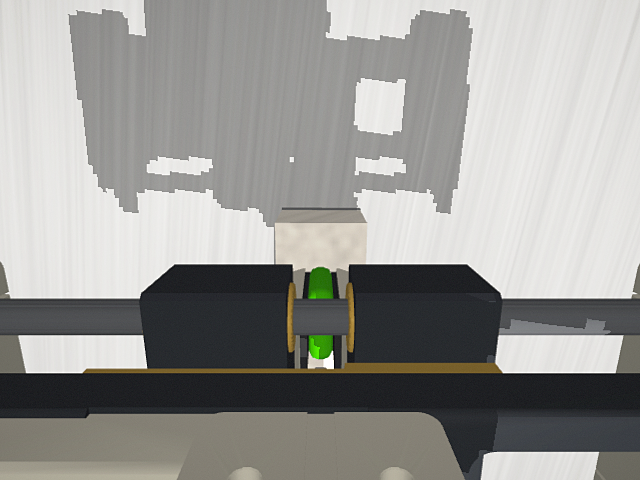

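Request:
step_arm(
  series=[0, 0, -0.7, 0, 0, 0, -1.6, 0, 0, 0, -2.8, 0, 0, 0, -4.3, 0, 0, 0, -6, 0],
)

```text
time_s: 4.52
position: [0.5677, -0.1464, 0.1048]
eef_rot: [-2.064, -2.368, 0.0]
contact_force: [0.3, 0.7, -0.2]
grip_width: 0.0086
```

Request:
step_arm(
  series=[0, 0, -3, 0, 0, 0, -6, 0, 0, 0, -9, 0, 0, 0, -12, 0, 0, 0, -14, 0],
)

```text
time_s: 4.93
position: [0.5685, -0.1467, 0.2482]
eef_rot: [2.062, 2.365, 0.002]
contact_force: [-0.1, -0.7, -0.3]
grip_width: 0.0088
```

```bash
python3 -c "
from h import *
from workcell import *
goto(.478,.1595,.25,196.3)
for n in ('scene','top'):
    im=capture(n); cv2.imwrite(f'pics/{n}1.png',im[:,:,::-1]); p=camera_params(n)
    u,v=proj(p,(.568,-.1465,.235)); print(n,u,v)
    u,v=int(u),int(v); c=im[max(v-60,0):v+60,max(u-60,0):u+60,::-1]; cv2.imwrite(f'pics/{n}1c.png',cv2.resize(c,None,fx=5,fy=5,interpolation=2))
"
```

```text
t 4.93 pos [ 0.5685 -0.1467  0.2482] phi 97.83 tilt 0.27 q6 -0.52
shift cm [31.57 -4.79 -0.28] turn -98.47 F [-0.1 -0.7 -0.3] M [-0.01 -0.11 -0.02] w 0.0088
scene 229.36857292411048 128.12105830214531
top 401.65568112597924 269.35943308916967
```

View pics/scene1c.png

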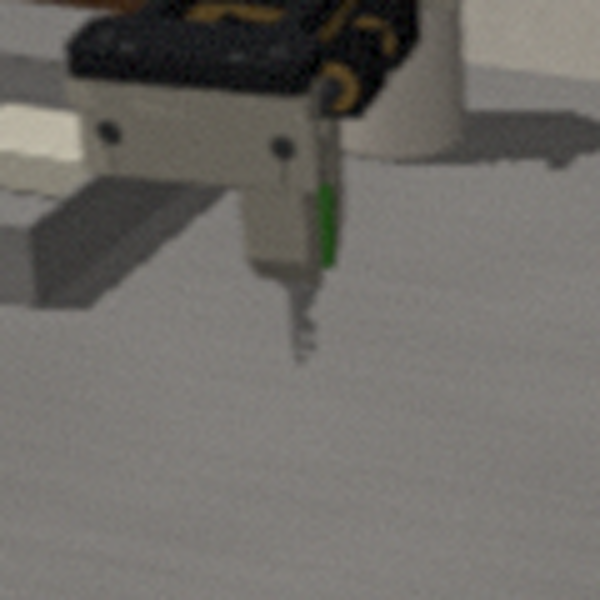

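Request:
step_arm(
  series=[2.2, -0.2, 0, -6, 4.4, -0.4, 0, -13, 6.6, -0.6, 0, -20, 8.8, -0.7, 0, -27, 11, -0.8, 0, -34],
)

```text
time_s: 5.45
position: [0.5441, -0.0376, 0.2431]
eef_rot: [-1.273, -2.871, 0.001]
contact_force: [1.1, 0.4, -1.4]
grip_width: 0.0089
```

```bash
python3 -c "
from h import *
goto(.521,.172,.23,196.3)
"
```

```text
t 5.45 pos [ 0.5441 -0.0376  0.2431] phi 132.16 tilt 0.08 q6 -0.945
shift cm [17.09 12.36  1.32] turn -64.14 F [ 1.1  0.4 -1.4] M [ 0.08 -0.16  0.01] w 0.0089
```

Request:
step_arm(
  series=[2, 1.3, 0, -6, 4, 2.6, 0.2, -13, 6, 4, 0.4, -20, 8, 5.4, 0.6, -27, 10, 6.8, 0.8, -34],
)

```text
time_s: 5.87
position: [0.5282, 0.0823, 0.2351]
eef_rot: [-0.378, -3.118, 0.0]
contact_force: [0.4, 0.3, -0.6]
grip_width: 0.0089
```

```bash
python3 -c "
from h import *
goto(.521,.172,.23,196.3)
"
```

```text
t 5.87 pos [0.5282 0.0823 0.2351] phi 166.17 tilt 0.07 q6 -1.318
shift cm [2.84 8.53 0.51] turn -30.13 F [ 0.4  0.3 -0.6] M [ 0.1  -0.14  0.06] w 0.0089
```

Request:
step_arm(
  series=[0.6, 2, 0.1, -7, 1.2, 4, 0.2, -14, 1.8, 6, 0.4, -21, 2.4, 7.5, 0.5, -27, 2.8, 8.5, 0.5, -30],
)

```text
time_s: 6.28
position: [0.5216, 0.172, 0.2298]
eef_rot: [0.443, -3.108, -0.0]
contact_force: [0.2, 0.1, -0.1]
grip_width: 0.0087
```

Request:
step_arm(
  series=[0, 0, 0, 0, 0, 0, 0, 0, 0, 0, 0, 0, 0, 0, 0, 0, 0, 0, 0, 0],
)

```text
time_s: 6.7
position: [0.5228, 0.1697, 0.2307]
eef_rot: [0.43, -3.112, 0.0]
contact_force: [0.6, -0.6, -0.8]
grip_width: 0.0087
```

```bash
python3 -c "
from h import *
from workcell import *
import pickle
goto(.521,.172,.23,196.3)
p=camera_params('wrist'); im=capture('wrist'); cv2.imwrite('pics/w5.png',im[:,:,::-1]); pickle.dump(p,open('w5.pkl','wb'))
print(proj(p,(.478,.1595,.141)))
"
```

```text
t 6.7 pos [0.5228 0.1697 0.2307] phi -164.28 tilt 0.02 q6 -1.671
shift cm [0.11 0.27 0.07] turn -0.58 F [ 0.6 -0.6 -0.8] M [ 0.12 -0.11 -0.03] w 0.0087
(np.float64(324.60234534031133), np.float64(170.32393683159128))
```

View pics/w5.png

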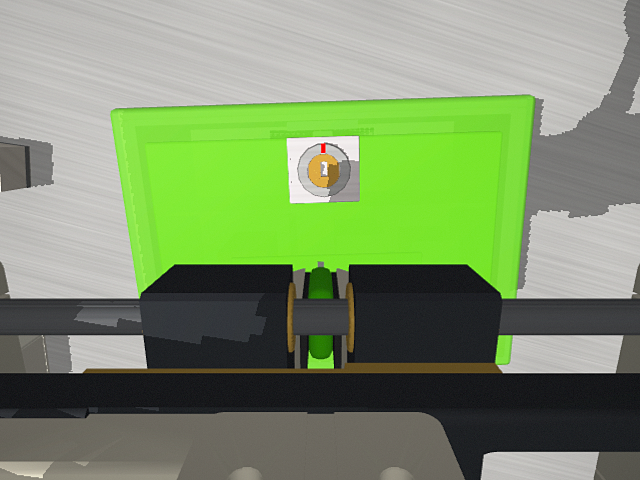

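```bash
python3 -c "
from h import *
import pickle
p=pickle.load(open('w5.pkl','rb')); im=cv2.imread('pics/w5.png')[:,:,::-1].copy()
c=im[130:210,280:370,::-1]; cv2.imwrite('pics/w5c.png',cv2.resize(c,None,fx=7,fy=7,interpolation=0))
print(blobs(im,(0,150,100),(6,255,255),(280,130,370,210))[0])
b,m=blobs(im,(12,90,60),(28,255,255),(280,130,370,210)); print(b)
# green lid inner plate: white square
hsv=cv2.cvtColor(im,cv2.COLOR_RGB2HSV)
g=cv2.inRange(hsv,(45,80,30),(75,255,255)); sub=255-g[125:212,275:372]
n,l,s,cc=cv2.connectedComponentsWithStats(sub); i=1+np.argmax(s[1:,4]); 
cn=cv2.findContours((l==i).astype(np.uint8),cv2.RETR_EXTERNAL,cv2.CHAIN_APPROX_NONE)[0][0]
q=cv2.boxPoints(cv2.minAreaRect(cn))+np.array([275,125]); print(q.round(1))
h=cv2.convexHull(cn); a=cv2.approxPolyDP(h,4,True)[:,0]+np.array([275,125]); print(a.tolist())
W=np.array([plane(p,*t,.138) for t in a]); print(W.round(4), W.mean(0))
for k in range(len(W)):
  d=W[(k+1)%len(W)]-W[k]; print(np.degrees(np.arctan2(d[1],d[0])).round(1),np.linalg.norm(d).round(4))
"
```

```text
[([321, 143, 5, 10, 38], [322.71, 147.71])]
[([309, 154, 30, 34, 741], [323.48, 170.33])]
[[286.4 137.4]
 [358.  135.1]
 [360.  201. ]
 [288.5 203.2]]
[[358, 136], [359, 200], [290, 202], [287, 138]]
[[0.4522 0.1739 0.138 ]
 [0.4905 0.1864 0.138 ]
 [0.5039 0.1435 0.138 ]
 [0.4654 0.1315 0.138 ]] [0.47799353 0.15880719 0.138     ]
18.0 0.0403
-72.6 0.0449
-162.7 0.0404
107.3 0.0444
```

View pics/w5c.png

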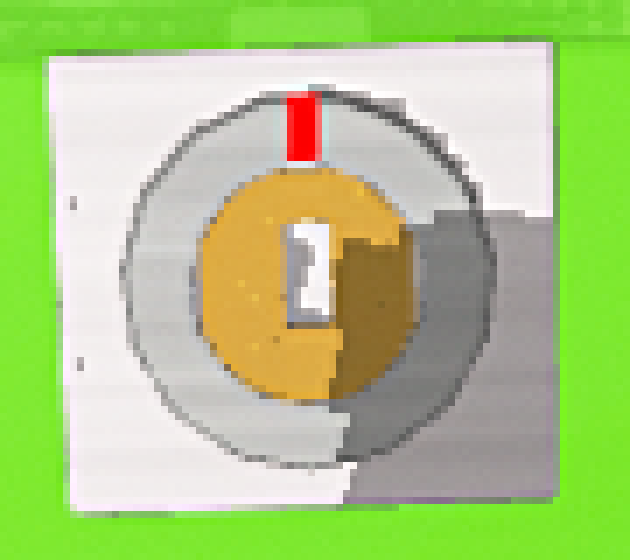

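```bash
python3 -c "
from h import *
import pickle
p=pickle.load(open('w5.pkl','rb')); im=cv2.imread('pics/w5.png')[:,:,::-1].copy()
L=plane(p,323.4,170.0,.141); print('lock',L)
mk=plane(p,322.9,147.8,.141); print('mark dir',np.degrees(np.arctan2(*(mk-L)[1::-1]))%360, np.linalg.norm(mk-L))
hsv=cv2.cvtColor(im,cv2.COLOR_RGB2HSV); g=cv2.inRange(hsv,(45,80,30),(75,255,255))
us=np.arange(140,520,10); vs=[np.nonzero(g[:,u])[0].min() for u in us]
vx,vy,x,y=cv2.fitLine(np.c_[us,vs].astype(np.float32),cv2.DIST_HUBER,0,.01,.01).ravel()
a=plane(p,140,y+(140-x)*vy/vx,.135);b=plane(p,520,y+(520-x)*vy/vx,.135); d=a-b; print('front edge dir',np.degrees(np.arctan2(d[1],d[0])))
vs=np.arange(130,250,5)
for side in (0,1):
  us=[np.nonzero(g[v])[0][[0,-1]][side] for v in vs]
  vx,vy,x,y=cv2.fitLine(np.c_[us,vs].astype(np.float32),cv2.DIST_HUBER,0,.01,.01).ravel()
  a=plane(p,x+(130-y)*vx/vy,130,.135);b=plane(p,x+(250-y)*vx/vy,250,.135); d=b-a; print('side',np.degrees(np.arctan2(d[1],d[0])))
# top image lid
T=__import__('workcell').camera_params('top'); t=cv2.imread('pics/top0.png')[:,:,::-1].copy()
hsv=cv2.cvtColor(t,cv2.COLOR_RGB2HSV); g=cv2.inRange(hsv,(45,80,30),(75,255,255)); g[:,340:]=0
cn=max(cv2.findContours(g,0,1)[0],key=cv2.contourArea); q=cv2.boxPoints(cv2.minAreaRect(cn)); W=np.array([plane(T,*k,.137) for k in q])
for k in range(4):
  d=W[(k+1)%4]-W[k]; print(np.degrees(np.arctan2(d[1],d[0])).round(1),np.linalg.norm(d).round(4))
C=W.mean(0); a=np.radians(16.8); print(C, C[:2]-.054*np.array([np.cos(a),np.sin(a)]))
"
```

```text
lock [0.47801119 0.15871521 0.141     ]
mark dir 197.1527789180948 0.01365499888437741
front edge dir -72.43957977335535
side 17.537429465926238
side 17.517837186548423
-72.5 0.2737
-162.5 0.1928
107.2 0.2713
18.2 0.1913
[0.53011251 0.1750852  0.137     ] [0.47841726 0.15947748]
```

```bash
python3 -c "
from h import *
from workcell import *
import pickle
p=camera_params('wrist'); s=read_state(); R=Ro.from_rotvec(s['eef_rot']).as_matrix()
im=capture('wrist')
b,m=blobs(im,(45,80,30),(75,255,255),(306,262,335,368)); print(b)
cv2.imwrite('pics/w6c.png',cv2.resize(im[250:375,280:360,::-1],None,fx=6,fy=6,interpolation=0)[:600])
for dx in (-.002,0,.002):
  P=lambda x,y,z: np.round(proj(p,s['position']+R@np.array([x+dx,y,z])),1)
  print(dx,'top near',P(-.014,0,-.0323),'top far',P(.014,0,-.0323),'bottom far',P(.014,0,-.0023),'tip',P(.001,0,.0337))
"
```

```text
[([306, 262, 29, 37, 922], [320.07, 280.07]), ([307, 335, 27, 33, 853], [320.09, 351.33])]
-0.002 top near [321.8 369.1] top far [321.9 297.6] bottom far [321.5 269.2] tip [321.1 270.2]
0 top near [321.8 364.2] top far [321.9 292.2] bottom far [321.5 264.7] tip [321.1 266.5]
0.002 top near [321.8 359.3] top far [321.9 286.7] bottom far [321.5 260.1] tip [321.1 262.9]
```

View pics/w6c.png

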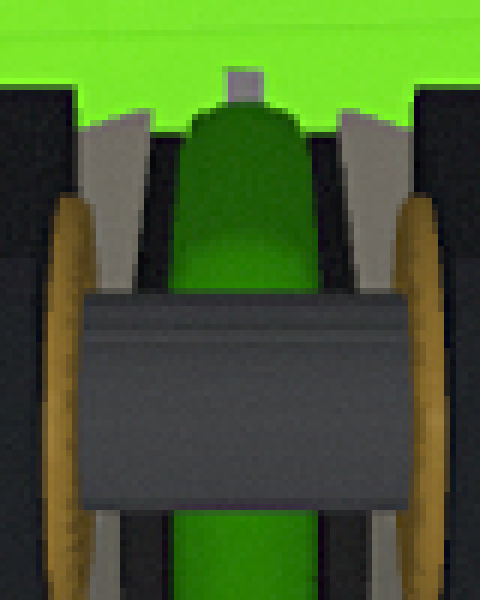

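```bash
python3 -c "
from h import *
goto(.4773,.1588,.185,197.5)
"
```

```text
t 6.8 pos [0.5228 0.1699 0.2307] phi -164.25 tilt 0.01 q6 -1.671
shift cm [4.68 0.17 4.57] turn -1.75 F [-0.2  0.4 -0.4] M [ 0.08 -0.17 -0.04] w 0.0088
```

Request:
step_arm(
  series=[1.2, 0, 0.8, 0, 2.4, 0.1, 1.8, -0.9, 3.6, 0.1, 2.8, -1.7, 4.4, 0.15, 3.8, -1.7, 4.7, 0.2, 4.5, -1.7],
)

```text
time_s: 7.22
position: [0.4757, 0.1591, 0.185]
eef_rot: [0.477, -3.104, 0.0]
contact_force: [-0.4, 1.0, -0.5]
grip_width: 0.0086
```

Request:
step_arm(
  series=[0, 0, 0, 0, 0, 0, 0, 0, 0, 0, 0, 0, 0, 0, 0, 0, 0, 0, 0, 0],
)

```text
time_s: 7.63
position: [0.4776, 0.1597, 0.1861]
eef_rot: [-0.478, 3.104, -0.0]
contact_force: [0.3, 0.3, -0.6]
grip_width: 0.0085
```

```bash
python3 -c "
from h import *
from workcell import *
goto(.4773,.1588,.178,197.5)
for n in ('scene','top','wrist'):
    im=capture(n); cv2.imwrite(f'pics/{n}7.png',im[:,:,::-1]); p=camera_params(n)
    u,v=proj(p,(.478,.159,.16)); u,v=int(u),int(v); print(n,u,v)
    cv2.imwrite(f'pics/{n}7c.png',cv2.resize(im[v-35:v+35,u-40:u+40,::-1],None,fx=8,fy=8,interpolation=2))
goto(.4773,.1588,.178,197.5)
"
```

```text
t 7.63 pos [0.4776 0.1597 0.1861] phi -162.48 tilt 0.06 q6 -1.706
shift cm [ 0.05 -0.08  0.81] turn 0.02 F [ 0.3  0.3 -0.6] M [ 0.12 -0.11 -0.02] w 0.0085
scene 413 173
top 245 314
wrist 319 274
t 7.78 pos [0.4772 0.1596 0.1858] phi -162.48 tilt 0.02 q6 -1.706
shift cm [ 0.01 -0.08  0.78] turn 0.02 F [-0.2  0.1 -0.3] M [ 0.09 -0.15 -0.01] w 0.0087
```

View pics/scene7c.png

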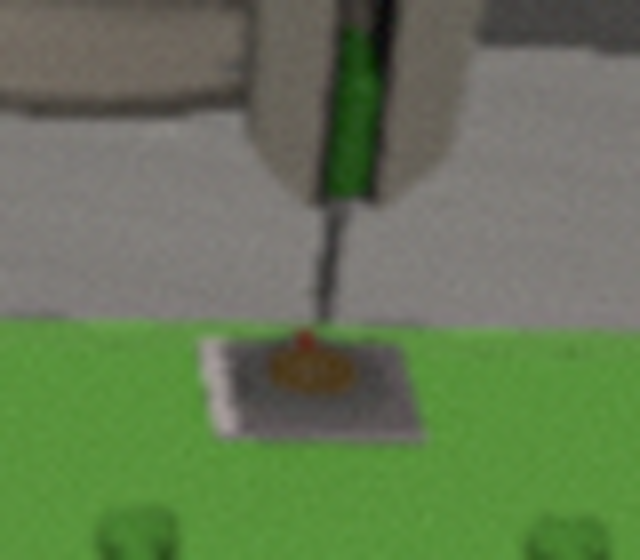

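View pics/wrist7.png

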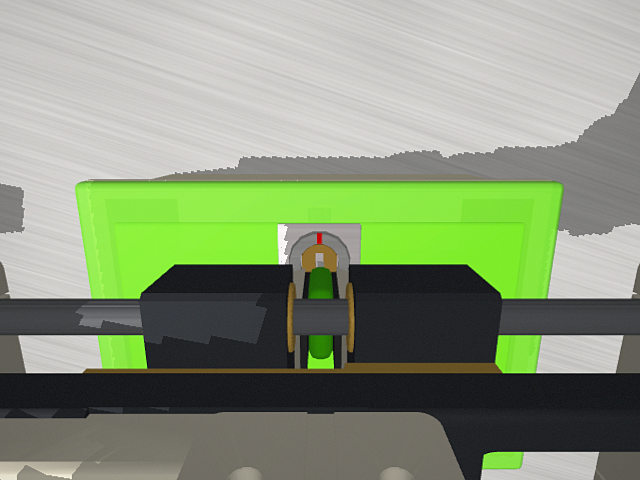

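```bash
python3 -c "
from h import *
from workcell import *
p=camera_params('wrist'); s=read_state(); R=Ro.from_rotvec(s['eef_rot']).as_matrix()
im=cv2.imread('pics/wrist7.png')
cv2.imwrite('pics/w7c.png',cv2.resize(im[215:290,275:365],None,fx=8,fy=8,interpolation=0))
P=lambda x,y,z: np.round(proj(p,s['position']+R@np.array([x,y,z])),1)
print('axis at face',P(0,0,s['position'][2]-.141),'teeth',P(.005,0,.02),'tip',P(0,0,.0337))
print('lock', proj(p,(.478,.159,.141)))
"
```

```text
axis at face [321.  261.7] teeth [321.2 267.8] tip [321.  268.3]
lock (np.float64(319.43747910292484), np.float64(262.7386058568626))
```

View pics/w7c.png

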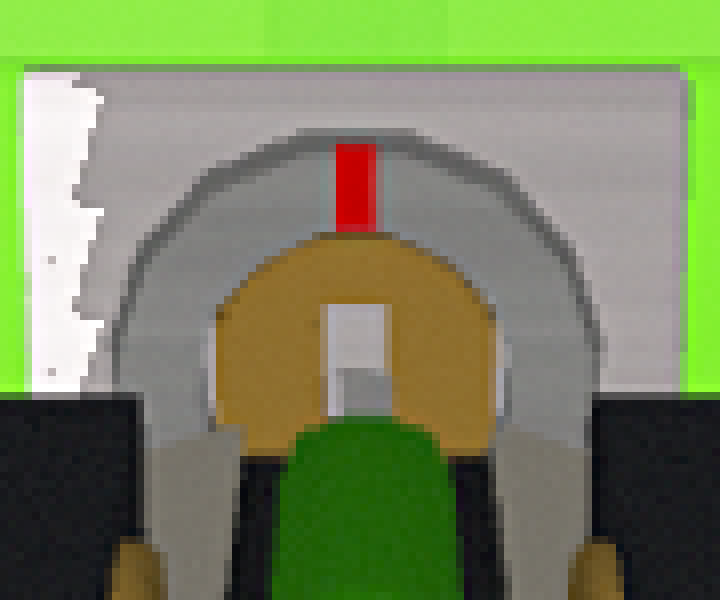

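Request:
step_arm(
  series=[-0.03, -0.07, 0, 0, -0.03, -0.07, 0.3, 0, -0.03, -0.07, 0.6, 0, -0.03, -0.07, 0.9, 0, -0.03, -0.07, 1.1, 0],
)

```text
time_s: 8.2
position: [0.4772, 0.159, 0.1741]
eef_rot: [0.478, -3.104, 0.0]
contact_force: [0.0, 0.4, -0.7]
grip_width: 0.0089
```

Request:
step_arm(
  series=[0, 0, 0.1, 0, 0, 0, 0.2, 0, 0, 0, 0.3, 0, 0, 0, 0.3, 0, 0, 0, 0.3, 0],
)

```text
time_s: 8.62
position: [0.4775, 0.159, 0.1717]
eef_rot: [-0.479, 3.105, -0.0]
contact_force: [0.5, -0.8, -0.3]
grip_width: 0.009
```

```bash
python3 -c "
from h import *
from workcell import *
goto(.4777,.1590,.17,197.5)
"
```

```text
t 8.62 pos [0.4775 0.159  0.1717] phi -162.47 tilt 0.01 q6 -1.707
shift cm [-0.02 -0.01  0.17] turn 0.03 F [ 0.5 -0.8 -0.3] M [ 0.15 -0.14  0.02] w 0.009
```

Request:
step_arm(
  series=[0, 0, 0.1, 0, 0, 0, 0.2, 0, 0, 0, 0.3, 0, 0, 0, 0.4, 0, 0, 0, 0.4, 0],
)

```text
time_s: 9.03
position: [0.4777, 0.1591, 0.1676]
eef_rot: [-0.479, 3.104, -0.0]
contact_force: [1.4, 0.2, -0.6]
grip_width: 0.0086
```

```bash
python3 -c "
from h import *
from workcell import *
goto(.4777,.1590,.16,197.5)
im=capture('wrist')[:,:,::-1]
cv2.imwrite('pics/w8c.png',cv2.resize(im[215:290,275:365],None,fx=8,fy=8,interpolation=0))
"
```

```text
t 9.03 pos [0.4777 0.1591 0.1676] phi -162.47 tilt 0.03 q6 -1.708
shift cm [-0.   -0.01  0.76] turn 0.03 F [ 1.4  0.2 -0.6] M [ 0.17 -0.29  0.03] w 0.0086
```

View pics/w8c.png

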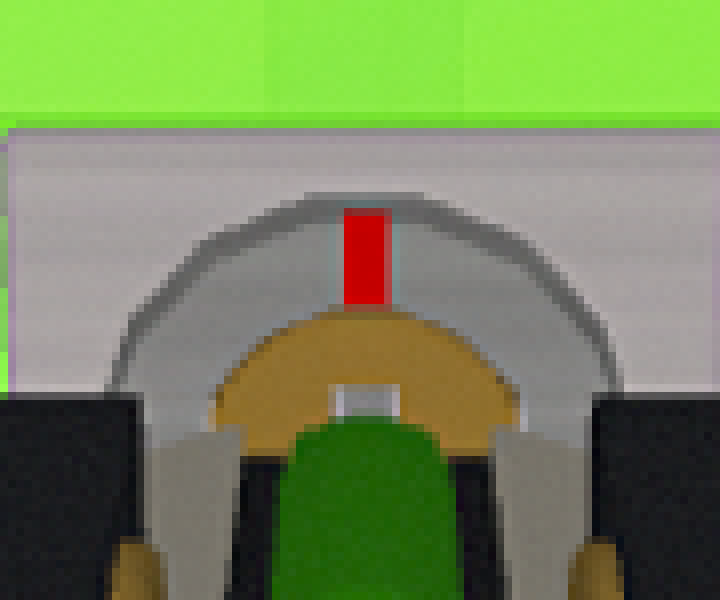

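Request:
step_arm(
  series=[-0.03, 0, 0.1, 0, -0.03, 0, 0.2, 0, -0.03, 0, 0.2, 0, -0.03, 0, 0.3, 0, -0.03, 0, 0.3, 0],
)

```text
time_s: 9.5
position: [0.4778, 0.1591, 0.1646]
eef_rot: [-0.479, 3.105, -0.0]
contact_force: [1.2, 0.7, -0.6]
grip_width: 0.0087
```

```bash
python3 -c "
from h import *
goto(.4777,.1590,.16,197.5)
"
```

```text
t 9.5 pos [0.4778 0.1591 0.1646] phi -162.47 tilt 0.01 q6 -1.707
shift cm [ 0.01 -0.01  0.46] turn 0.03 F [ 1.2  0.7 -0.6] M [ 0.07 -0.2  -0.02] w 0.0087
```

Request:
step_arm(
  series=[0, 0, 0.05, 5, 0, 0, 0.1, 0, 0, 0, 0.15, -5, 0, 0, 0.2, 0, 0, 0, 0.2, 0],
)

```text
time_s: 9.92
position: [0.4785, 0.1592, 0.1633]
eef_rot: [-0.474, 3.104, -0.0]
contact_force: [2.0, 0.0, 2.7]
grip_width: 0.0086
```

```bash
python3 -c "
from h import *
goto(.4777,.1590,.16,197.5)
"
```

```text
t 9.92 pos [0.4785 0.1592 0.1633] phi -162.65 tilt 0.12 q6 -1.704
shift cm [0.09 0.01 0.33] turn -0.15 F [2.  0.  2.7] M [ 0.14 -0.51 -0.04] w 0.0086
```

Request:
step_arm(
  series=[0, 0, 0.05, 5, 0, 0, 0.1, 0, 0, 0, 0.15, -5, 0, 0, 0.2, 0, 0, 0, 0.2, 0],
)

```text
time_s: 10.33
position: [0.4788, 0.1595, 0.1621]
eef_rot: [-0.475, 3.102, 0.0]
contact_force: [0.3, 0.1, 8.4]
grip_width: 0.0089
```

```bash
python3 -c "
from h import *
goto(.4777,.1590,.16,197.5)
"
```

```text
t 10.33 pos [0.4788 0.1595 0.1621] phi -162.6 tilt 0.2 q6 -1.705
shift cm [ 0.12 -0.01  0.21] turn -0.1 F [0.3 0.1 8.4] M [ 0.23 -0.26  0.04] w 0.0089
```

Request:
step_arm(
  series=[0, 0, 0.05, 6, 0, 0, 0.05, 0, 0, 0, 0.1, -6, 0, 0, 0.1, 0, 0, 0, 0.1, 0],
)

```text
time_s: 10.75
position: [0.4788, 0.1592, 0.1604]
eef_rot: [-0.474, 3.103, -0.0]
contact_force: [3.1, 1.8, 2.7]
grip_width: 0.0089
```

```bash
python3 -c "
from h import *
goto(.4777,.1590,.16,197.5)
"
```

```text
t 10.75 pos [0.4788 0.1592 0.1604] phi -162.61 tilt 0.17 q6 -1.705
shift cm [0.11 0.01 0.04] turn -0.11 F [3.1 1.8 2.7] M [ 0.2  -0.77 -0.  ] w 0.0089
```

Request:
step_arm(
  series=[0, 0, 0.06, 6, 0, 0, 0.12, 0, 0, 0, 0.18, -6, 0, 0, 0.25, 0, 0, 0, 0.25, 0],
)

```text
time_s: 11.17
position: [0.4777, 0.1591, 0.1568]
eef_rot: [0.476, -3.105, -0.0]
contact_force: [2.7, -0.5, -1.8]
grip_width: 0.0087
```

Request:
step_arm(
  series=[0, 0, 0.06, 6, 0, 0, 0.12, 0, 0, 0, 0.18, -6, 0, 0, 0.25, 0, 0, 0, 0.25, 0],
)

```text
time_s: 11.58
position: [0.4781, 0.1591, 0.1549]
eef_rot: [-0.477, 3.104, -0.0]
contact_force: [2.9, 0.5, 2.1]
grip_width: 0.0087
```

```bash
python3 -c "
from h import *
goto(.4777,.1590,.1465,197.5)
"
```

```text
t 11.58 pos [0.4781 0.1591 0.1549] phi -162.53 tilt 0.05 q6 -1.706
shift cm [0.04 0.   0.84] turn -0.03 F [2.9 0.5 2.1] M [ 0.12 -0.55  0.01] w 0.0087
```

Past the first pin; the second one comes next.

Request:
step_arm(
  series=[0, 0, 0.05, 6, 0, 0, 0.1, 0, 0, 0, 0.15, -6, 0, 0, 0.2, 0, 0, 0, 0.2, 0],
)

```text
time_s: 12.0
position: [0.4788, 0.1593, 0.1537]
eef_rot: [-0.477, 3.102, -0.0]
contact_force: [2.7, 0.1, 6.8]
grip_width: 0.0088
```

Request:
step_arm(
  series=[0, 0, 0.05, 6, 0, 0, 0.1, 0, 0, 0, 0.15, -6, 0, 0, 0.2, 0, 0, 0, 0.2, 0],
)

```text
time_s: 12.42
position: [0.4789, 0.1593, 0.1522]
eef_rot: [-0.477, 3.101, -0.0]
contact_force: [0.4, 0.2, 8.7]
grip_width: 0.009
```

```bash
python3 -c "
from h import *
goto(.4777,.1590,.1465,197.5)
"
```

```text
t 12.42 pos [0.4789 0.1593 0.1522] phi -162.5 tilt 0.21 q6 -1.707
shift cm [0.12 0.01 0.57] turn 0.0 F [0.4 0.2 8.7] M [ 0.16 -0.47 -0.03] w 0.009
```

Request:
step_arm(
  series=[0, 0, 0.05, 6, 0, 0, 0.05, 0, 0, 0, 0.1, -6, 0, 0, 0.1, 0, 0, 0, 0.1, 0],
)

```text
time_s: 12.83
position: [0.4788, 0.1592, 0.1504]
eef_rot: [-0.477, 3.102, -0.0]
contact_force: [4.9, -0.5, 2.9]
grip_width: 0.0089
```

Request:
step_arm(
  series=[0, 0, 0.05, 6, 0, 0, 0.1, 0, 0, 0, 0.1, -6, 0, 0, 0.15, 0, 0, 0, 0.15, 0],
)

```text
time_s: 13.25
position: [0.4777, 0.1591, 0.1478]
eef_rot: [0.478, -3.105, 0.0]
contact_force: [3.2, 0.4, -1.5]
grip_width: 0.0084
```

```bash
python3 -c "
from h import *
goto(.4777,.1590,.1465,197.5)
"
```

```text
t 13.25 pos [0.4777 0.1591 0.1478] phi -162.5 tilt 0.02 q6 -1.707
shift cm [ 0.01 -0.01  0.13] turn 0.0 F [ 3.2  0.4 -1.5] M [ 0.23 -0.81 -0.02] w 0.0084
```

Request:
step_arm(
  series=[0, 0, 0.05, 5, 0, 0, 0.1, 0, 0, 0, 0.15, -5, 0, 0, 0.2, 0, 0, 0, 0.2, 0],
)

```text
time_s: 13.67
position: [0.4778, 0.1592, 0.1465]
eef_rot: [-0.479, 3.104, -0.0]
contact_force: [2.0, -0.0, 3.9]
grip_width: 0.0081
```

Request:
step_arm(
  series=[0, 0, 0.05, 4, 0, 0, 0.05, 0, 0, 0, 0.1, -4, 0, 0, 0.1, 0, 0, 0, 0.1, 0],
)

```text
time_s: 14.08
position: [0.4781, 0.1593, 0.1462]
eef_rot: [-0.481, 3.103, 0.0]
contact_force: [0.7, 0.8, 8.8]
grip_width: 0.0088
```

```bash
python3 -c "
from h import *
from workcell import *
goto(.4777,.1590,.1465,197.5)
for n in ('wrist','scene'):
  im=capture(n)[:,:,::-1]
  cv2.imwrite(f'pics/{n}9.png',im)
"
```

```text
t 14.08 pos [0.4781 0.1593 0.1462] phi -162.39 tilt 0.08 q6 -1.709
shift cm [ 0.04 -0.01 -0.03] turn 0.11 F [0.7 0.8 8.8] M [ 0.15 -0.27 -0.03] w 0.0088
```

View pics/wrist9.png

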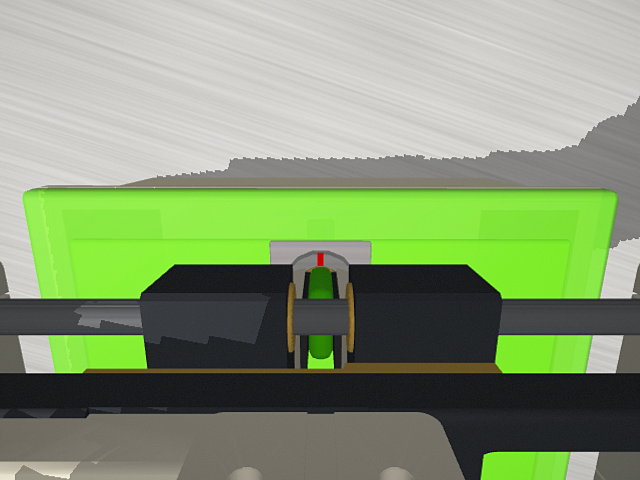

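View pics/scene9.png

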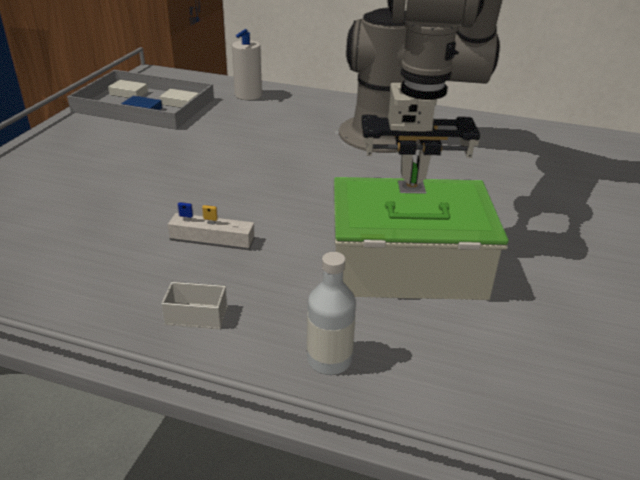

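Request:
step_arm(
  series=[0, 0, 0.05, 3, 0, 0, 0.1, 0, 0, 0, 0.1, -3, 0, 0, 0.1, 0, 0, 0, 0.1, 0],
)

```text
time_s: 14.6
position: [0.4784, 0.1593, 0.146]
eef_rot: [-0.482, 3.102, 0.0]
contact_force: [-0.3, -1.0, 14.1]
grip_width: 0.0088
```

Request:
step_arm(
  series=[0, 0, 0, 0, 0, 0, 0, 0, 0, 0, 0, 0, 0, 0, 0, 0, 0, 0, 0, 0],
)

```text
time_s: 15.02
position: [0.4784, 0.1594, 0.146]
eef_rot: [-0.485, 3.101, 0.0]
contact_force: [-0.8, -0.7, 14.4]
grip_width: 0.0085
```

```bash
python3 -c "
from h import *
from workcell import *
goto(.4777,.1590,.1465,197.5)
im=capture('wrist')[:,:,::-1]
cv2.imwrite('pics/w10c.png',cv2.resize(im[235:375,275:365],None,fx=4,fy=4,interpolation=0))
"
```

```text
t 15.02 pos [0.4784 0.1594 0.146 ] phi -162.21 tilt 0.15 q6 -1.712
shift cm [ 0.07 -0.01 -0.05] turn 0.29 F [-0.8 -0.7 14.4] M [0.18 0.01 0.03] w 0.0085
```

View pics/w10c.png

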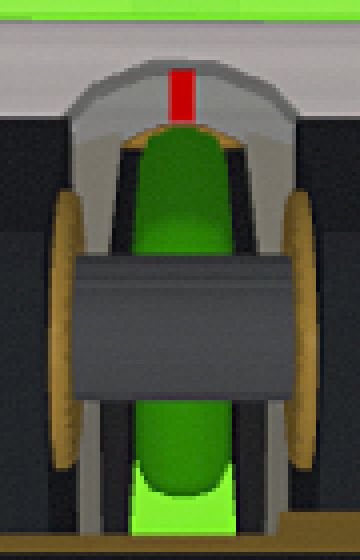

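Request:
step_arm(
  series=[0, 0, 0, 4, 0, 0, 0, 9, 0, 0, 0, 14, 0, 0, 0, 19, 0, 0, 0, 24],
  newtons=60,
)

```text
time_s: 15.48
position: [0.4785, 0.1592, 0.146]
eef_rot: [0.177, 3.134, 0.001]
contact_force: [0.0, -0.0, 14.1]
grip_width: 0.0086
```

```bash
python3 -c "
from h import *
goto(.4780,.1592,.146,197.5-98)
"
```

```text
t 15.48 pos [0.4785 0.1592 0.146 ] phi 173.54 tilt 0.17 q6 -1.289
shift cm [ 0.05 -0.01  0.  ] turn 74.04 F [ 0.  -0.  14.1] M [ 0.02 -0.14  0.04] w 0.0086
```

Request:
step_arm(
  series=[0, 0, 0, 5, 0, 0, 0, 10, 0, 0, 0, 15, 0, 0, 0, 20, 0, 0, 0, 25],
)

```text
time_s: 15.9
position: [0.4785, 0.1593, 0.146]
eef_rot: [0.851, 3.021, 0.002]
contact_force: [0.9, -0.1, 13.5]
grip_width: 0.0086
```

```bash
python3 -c "
from h import *
from workcell import *
goto(.4780,.1592,.146,197.5-98)
im=capture('wrist')[:,:,::-1]
cv2.imwrite('pics/w11c.png',cv2.resize(im[235:375,255:385],None,fx=4,fy=4,interpolation=0))
"
```

```text
t 15.9 pos [0.4785 0.1593 0.146 ] phi 148.55 tilt 0.17 q6 -0.852
shift cm [ 0.04 -0.03  0.  ] turn 49.05 F [ 0.9 -0.1 13.5] M [ 0.03 -0.13  0.08] w 0.0086
```

View pics/w11c.png

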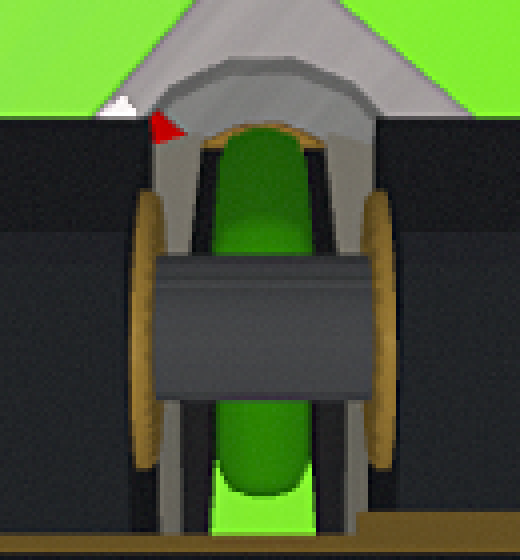

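Request:
step_arm(
  series=[0, 0, 0, 5, 0, 0, 0, 10, 0, 0, 0, 15, 0, 0, 0, 20, 0, 0, 0, 25],
)

```text
time_s: 16.37
position: [0.4785, 0.1593, 0.146]
eef_rot: [1.485, 2.766, 0.003]
contact_force: [-1.0, -0.6, 14.3]
grip_width: 0.0083
```

Request:
step_arm(
  series=[0, 0, 0, 5, 0, 0, 0, 10, 0, 0, 0, 15, 0, 0, 0, 20, 0, 0, 0, 25],
)

```text
time_s: 16.78
position: [0.4786, 0.1593, 0.1461]
eef_rot: [2.048, 2.379, 0.004]
contact_force: [0.7, 0.1, 14.5]
grip_width: 0.0089
```

Request:
step_arm(
  series=[0, 0, 0, 0, 0, 0, 0, 0, 0, 0, 0, 0, 0, 0, 0, 0, 0, 0, 0, 0],
)

```text
time_s: 17.2
position: [0.4785, 0.1593, 0.146]
eef_rot: [2.043, 2.384, 0.004]
contact_force: [0.2, 0.0, 14.0]
grip_width: 0.0086
```

```bash
python3 -c "
from h import *
from workcell import *
goto(.4780,.1592,.146,197.5-98)
im=capture('wrist')[:,:,::-1]
cv2.imwrite('pics/w12c.png',cv2.resize(im[235:375,255:385],None,fx=4,fy=4,interpolation=0))
im=capture('scene')[:,:,::-1]; cv2.imwrite('pics/scene12.png',im)
cv2.imwrite('pics/scene12c.png',cv2.resize(im[140:205,370:460],None,fx=8,fy=8,interpolation=2))
"
```

```text
t 17.2 pos [0.4785 0.1593 0.146 ] phi 98.8 tilt 0.17 q6 0.016
shift cm [-0.   -0.06  0.  ] turn -0.7 F [ 0.2  0.  14. ] M [-0.05 -0.13  0.09] w 0.0086
```

View pics/w12c.png

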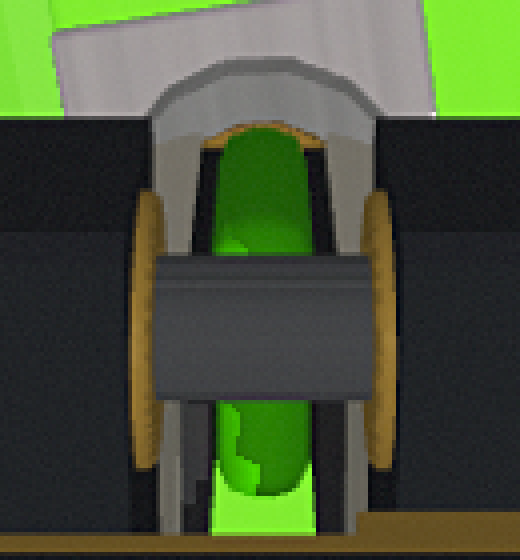

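View pics/scene12c.png

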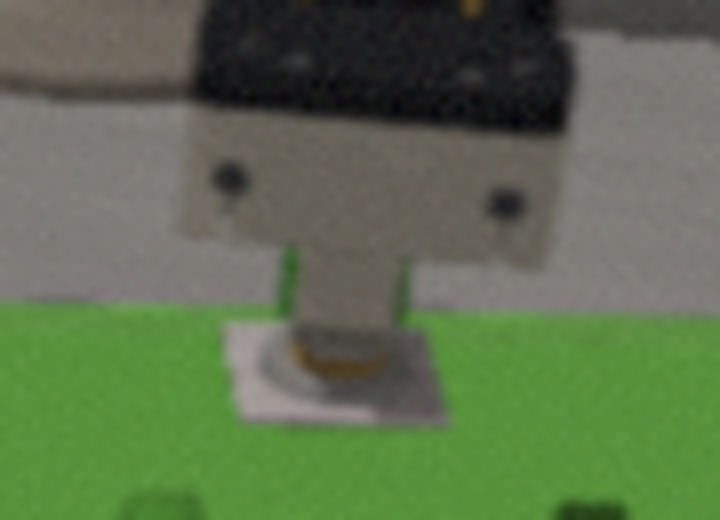

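Request:
step_arm(
  series=[0, 0, 0, 2, 0, 0, 0, 2, 0, 0, 0, 2, 0, 0, 0, 2, 0, 0, 0, 2],
)

```text
time_s: 17.72
position: [0.4785, 0.1593, 0.146]
eef_rot: [2.085, 2.348, 0.004]
contact_force: [-0.6, 0.9, 13.2]
grip_width: 0.0088
```

```bash
python3 -c "
from h import *
from workcell import *
im=cv2.imread('pics/scene12.png')[:,:,::-1].copy()
for lo,hi in (((15,100,60),(35,255,255)),((105,100,30),(130,255,255))): print(blobs(im,lo,hi,(150,190,270,240))[0])
a=cv2.imread('pics/scene0.png')[250:380,150:370].astype(int);b=cv2.imread('pics/scene12.png')[250:380,150:370].astype(int); print('bottle/bin diff',(abs(a-b).max(2)>50).sum())
goto(.4780,.1592,.146,97.5); print(np.abs(read_state()['dq']).max())
job_done()
"
```

```text
[([202, 205, 15, 16, 200], [209.42, 212.33])]
[([178, 202, 14, 16, 178], [184.87, 209.34])]
bottle/bin diff 0
t 17.72 pos [0.4785 0.1593 0.146 ] phi 96.8 tilt 0.17 q6 0.051
shift cm [-0.   -0.06  0.  ] turn -0.7 F [-0.6  0.9 13.2] M [-0.02 -0.14  0.15] w 0.0088
0.001662867882321144
the job is handed in; nothing more can be done
```

I drew the green key out of the stand and wiggled it past both pins with its teeth facing the red mark. I then turned it clockwise and handed the job in at 17.7 s, still gripping it and holding it turned. Vertical force at the ends of the moves never read above about 9 N at the pins and 14.5 N once the key was home.

Last checks:
- **Key home:** the push stopped firm at tool height 0.146 m, against 0.1467 m expected for the key home, so it is seated. This is inferred from height and force, since the blade cannot be seen in the lock.
- **Turn:** the hand has turned about 100.7° clockwise. Allowing for up to 0.3 rad of lag, the lock should be at 1.45 rad or more. I could not read the lock angle directly. The arm is still and feels about 0.15 N m of reaction at the wrist, a noisy reading that read 0.09 N m before the last 2° of turn.
- **Grip:** set to 60 N, with the fingers closed on about 8.8 mm, which matches the head's thickness.
- **Other objects:** the blue and yellow keys sit within 0.1 pixel of where they started in the scene picture. The bottle and bin show no change.
- **Disagreements:** my estimates of where the key sat along the fingers differed by 1–2 mm. The two estimates of the box's rotation (16.3° and 17.5°) also differed; I used 17.5°, and the key went in without jamming.

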